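# Load the pinned sample cassette into the reader

## Task

The filled sample cassette is pinned on its filling block. Pull the red sprung plunger up and twist it a quarter turn so that it stays latched up, slide the cassette back from under the bridge, and load it nose first through the reader's sprung dust flap, pushing until its white end plate is flush against the port. Keep the cassette level, leave the plunger latched up, let go of everything, and leave the other things on the bench where they are.

Things in the scene. Friction and masses are not known exactly. Their poses are not given: they have to be found in the camera images.
- filling_block: Fixed aluminium filling block, foot plate 110 x 220 x 8 mm. Origin on the bench under the middle of the cassette's body; z up, +y towards the cassette's nose. A 40 mm wide support 20 mm high carries the cassette (its origin at [0, 0, 20] mm, same axes). Four locating lips, tops 28 mm above the bench, inner faces at x = +-23.5 mm, at y = +-34 mm, leave the body 1.5 mm a side.
- bridge (a point): Middle of the underside of the block's bridge, at [0, 66, 30.5] mm of the block. The bridge is 48 mm wide (x), 26 mm long (y), 12 mm thick; its legs stand at x = +-13 to +-24 mm. The cassette's 8 mm thick tongue lies under it with 2.5 mm to spare, so the cassette must be slid at least 32 mm towards the block's -y, staying on its support, before it can be lifted.
- knob_grip (a point): Middle of the red T-bar handle of the sprung index plunger on the bridge. Bar 46 mm long (this point's x), 12 mm thick, 18 mm tall; at rest this point is 71 mm and the bar's underside 62 mm above the bench, over [0, 66] mm (x, y) of the filling block, and the bar lies along the block's x. Below it, within 12 mm of the axis, the slotted collar reaches up to 57 mm above the bench.
- plunger (a joint): Lift of the plunger, m: 0 = down, its 6 mm pin 6 mm deep in the tongue; at most 0.0125. A spring pulls it down with 5 N at 0, 9 N at 0.0125. Down, a cross lug sits in the collar's slot and it cannot turn more than 8 degrees; lifted 9.5 mm or more it turns. Let go when turned, it stays latched at about 0.009 on the collar, the pin clear of the tongue.
- knob (a joint): Twist of the plunger's T-bar about the vertical, rad: 0 = in line with the slot, positive anticlockwise from above, range +-1.65. Either way latches; a quarter turn (1.57) is proper, less than 0.9 does not count as securely latched. It turns easily.
- cassette: Sample cassette for eight small tubes, about 0.2 kg, 179 mm long over all. Origin: middle of the underside of its blue body with clear cover; +y to the nose, z up. Body 44 mm wide (x), y = -50 to 50 mm, 28 mm high, its upper front edge bevelled 10 mm. Centre of mass near y = -8 mm. The body can be gripped from above across its 44 mm width.
- nose (a point): Tip of the steel tongue that is the cassette's nose, mid-thickness, at [0, 83, 4] mm of the cassette. Tongue 22 mm wide, 8 mm thick, y = 49 to 83 mm, flush with the underside, with a 9 mm hole for the plunger's pin at y = 66 mm.
- end_plate (a point): Middle of the front face of the cassette's white end plate, at [0, -50, 29] mm of the cassette. Plate 62 mm wide, 6 mm thick, from 10 to 48 mm above the underside. Its front face stops against the port face.
- handle (a point): On the cassette's yellow upright handle fin, mid-thickness, at [0, -78, 36] mm of the cassette. Fin 12 mm thick (x), y = -96 to -56 mm, from 14 to 46 mm above the cassette's underside. It can be gripped from above across its 12 mm.
- reader: Fixed white benchtop reader 300 mm wide, 350 mm deep, 150 mm high. Origin on the bench under the middle of the port's front face; +y is the way in, z up. The loading bay round the port is 110 mm wide, 82 mm high and 80 mm deep, then the full body begins. Cassette home (on the tray, end plate against the port face): cassette origin at [0, 50, 30] mm, same axes.
- port (a point): Middle of the port's sill, in the plane of its front face, level with the tray's top, at [0, 0, 30] mm of the reader, same axes. The port (teal surround) is 50 mm wide and opens from the tray to 38 mm above it; the guide inside narrows to 47 mm.
- tray_end (a point): Outer end of the loading tray, on its top, at [0, -140, 30] mm of the reader. The tray is 74 mm wide and runs level from here to the port and on inside. Two guide rails 9 mm high run along it to the port: 50 mm apart at the foot, their inner edges bevelled at 45 degrees from 4 mm up, to 60 mm apart at the top, so the body has 3 mm a side.
- flap (a joint): Dust flap in the port, 46 mm wide, 37 mm tall, hinged along its top edge 40 mm above the tray, 6 mm inside the port face. 0 = shut; grows to 1.45 rad as it is pushed inwards (it does not open outwards). A light spring shuts it (0.04 N m shut, 0.09 open). It rides over what is pushed in and rests on the cassette's cover at about 1.2 rad; the whole push takes under 10 N.
- tip_box: Bystander: white pipette tip box with orange lid, 86 x 124 mm, 60 mm high. Origin under its middle.
- reagent_bottle: Bystander: amber jar, 64 mm diameter, 105 mm high. Origin under its middle.
- tube_rack: Bystander: green tube rack 60 x 110 mm with capped tubes, 59 mm high. Origin under its middle.
Things that resemble listed ones, but are neither listed nor needed, are in the scene too. There is more than one size of the cassette; the job needs the middle-sized.

How it is judged (in metres and radians):
On the way, in this order (a step that is already met when the one before it is completed fails the run):
1. the plunger is lifted, twisted and let go, and stays latched up (value of joint plunger above 0.0075 m and (value of joint knob above 0.9 rad or value of joint knob below -0.9 rad) and contact force between the fingers and filling_block below 0.1 N), for 0.2 s.
2. the cassette is out from under the bridge and lifted clear of the filling block (z of cassette in the frame of filling_block above 0.03 m and contact force between cassette and filling_block below 0.1 N), for 0.1 s.
3. the cassette, part way in, holds the dust flap open (value of joint flap above 0.3 rad and y of cassette in the frame of reader between -0.075 and 0.03 m), for 0.1 s.
At the end, for the whole second after the job is handed in: The cassette lies level in the reader with its end plate within 2.5 mm of flush against the port, the flap resting on it, at rest; the plunger is still latched up (twisted more than 0.9 rad); tip box, bottle and tube rack are within 25 mm of where they stood (y of cassette in the frame of reader between 0.0475 and 0.053 m and x of cassette in the frame of reader between -0.004 and 0.004 m and z of cassette in the frame of reader below 0.034 m and angle between the y axis of cassette and the y axis of reader, either way round below 0.06 rad and angle between cassette's own z axis and vertical below 0.06 rad and linear speed of cassette below 0.01 m/s and value of joint flap above 1 rad and value of joint plunger above 0.0075 m and (value of joint knob above 0.9 rad or value of joint knob below -0.9 rad) and distance of each of tip_box, reagent_bottle, tube_rack from where it was at the start of the episode below 0.025 m); the robot touches nothing.
It fails at once if the cassette is tipped by more than 20 degrees (angle between cassette's own z axis and vertical above 0.35 rad).
It fails at once if a bystander is moved by more than 25 mm (distance of any of tip_box, reagent_bottle, tube_rack from where it was at the start of the episode above 0.025 m).
It also fails if it takes over 64 s, if anything falls off the work surface, if the arm or the gripper's body presses on something with over 40 N, if the wrist force passes 120 N, or if a joint passes its speed limit or range.

## Robot

A 7-joint arm with a two-finger parallel gripper is mounted at the origin on the work surface. World frame = base frame: x ahead of the robot, y to its left, z up, the work surface at z = 0. Lengths are in m, angles in degrees, forces in N, time in s.
With the tool pointing down it reaches from about 0.375 to 0.925 m from the base axis. Payload 3.1 kg.
Tool frame: the origin (TCP) lies where the fingers leave the gripper's body, on its centre line; the fingertips stand 73 mm ahead of it and the grasp point (between the pads) lies 54 mm ahead of it; z points along the fingers, y is the line along which they close (so a half turn about z gives the same grasp; the last joint's range is limited). The gripper opens to 85 mm and grips with 20 to 120 N. Pads are 22 mm wide; open, the fingers measure 114 mm over their backs; the gripper's body (76 mm by 85 mm) begins 54 mm behind the grasp point. The pads swing forward as they close: fully open they stand 13 mm farther back than shut.
Start: joints at [57.937, 21.939, 2.515, 91.553, -1.026, 66.532, -2.859], TCP at [0.29, -0.582, 0.304] pointing down, gripper open.
Joint ranges: [-149.38, 149.38], [-23.57, 123.04], [-84.95, 90], [0, 143.3], [-89.99, 269.99], [3.08, 112.72], [-163.45, 163.45]. Speed limits (degrees/s): [159.86, 159.86, 180, 180, 180, 180, 180].

## Interface

Orientations are given as a 3x3 rotation matrix whose columns are the frame's x, y, z axes.
In Python, from rig import read_state, viewer, workorder gives the robot as it stands.
- The arm moves only by the tool jog_arm, never from a script. Its argument "series" is one flat list of numbers, 7 for each row, row after row: the shift along the world's x, y, z in m, then the turn, a rotation vector about the world's x, y, z in rad, then the gripper's target within -1 to 1 (fully open at 1, half-way at 0, shut at -1). In form: [x, y, z, rx, ry, rz, jaw, x, y, z, rx, ry, rz, jaw, ...]. A call has 1 to 5 rows; each row shifts and turns the commanded pose from where the row before left it; what a row does not reach is not made up. A row lasts 1/8 s, in which the tool goes at most 62.5 mm and 10.7 degrees, less where a joint would pass 70% of its speed; a pose out of reach is approached as far as the arm can. A call is refused whole if a number of a shift passes 0.0625 or a number of a turn 0.188, either way. A call with a gripper value outside its range is refused whole. The fingers move at their own pace and stop on an object; "newtons" is the grip in N (left out, the last holds). Time passes only in rows, so rows that do not move let the fingers close. It gives the time, the measured TCP pose, the force, the opening and the grip force at its end, in the units of the state.
- read_state(): the state, without advancing time (a new reading comes with each control period).
- viewer.grab_frame(name): name is "side" or "top" or "wrist"; returns (picture, depth): 420x560x3 uint8, blue, green, red; 420x560 float32, m along the optical axis (not along the pixel's ray), 0 where there is no reading.
- viewer.get_calibration(name): a dict with "vertical_fov" (degrees; the focal length in pixels is half the picture's height over the tangent of half this angle, whatever the lens; pixels are square), "cx", "cy" (the principal point, pixels), "k1" (the pictures are not rectified: a ray, as slopes to the right and down, at radius r is drawn at 1 + k1 r^2 times it, then the intrinsics apply), "R" (3x3) and "t" (3): a world point X has camera coordinates R X + t; the wrist camera has in their place "mount" (4x4, takes a point from camera to tool coordinates, whose origin is the TCP and whose axes are the flange's). Camera axes: x right, y down, z forward; pixel columns grow to the right and rows downward; lengths in m; the calibration is good to about 2 mm. A picture is of the moment at which its call begins: read the wrist's pose just before it. get_calibration takes no time and is no camera call.
- workorder.job_done(): hands the job in; it is judged then, once.
The state is a dict: "time_s": time; "joints": joint angles; "dq": joint speeds; "joint_efforts": joint torques, N m; "position": TCP position; "tcp_rot": TCP orientation; "wrist_force": force on the tool from outside, world axes, zero at the start; "ft_torque": the same for the moment, N m; "width": opening from 0.0 (shut) to 1.0 (fully open); "grip_force": force on a finger pad.
Only numpy, scipy, OpenCV 4.12 (cv2) and the standard library are available. Lean on these libraries where they do the work, as an engineer would, in place of code of your own. Each camera call takes 0.05 s, during which the arm holds its last target. There are 200 camera calls.

## Working session

There is one attempt and no reset: what is moved stays moved. The work goes in short steps, Python scripts to look and compute and a tool call to move; the robot and the scene stay as the last step left them, time stands still between calls to the robot, and variables do not carry over. Pictures are saved under pics/ and viewed, at most 10 in all, crops included, and the job is handed in when it is done.

Besides the shell and the picture viewer there is one more tool, called after ">>>" as name(argument=value, ...) on one line, values as JSON. jog_arm: Moves the arm, as the interface text tells. Its arguments: {"type":"object","properties":{"series":{"type":"array"},"newtons":{"type":"number"}},"required":["series"]}

```bash
mkdir -p pics; ls; cat > h.py <<'E'
import numpy as np, cv2
from rig import read_state, viewer, workorder
def K(n):
    c=viewer.get_calibration(n); f=210/np.tan(np.radians(c['vertical_fov'])/2); return c,f
def pose(n,st=None):
    c,f=K(n)
    if n=='wrist':
        M=np.array(c['mount']); T=np.eye(4); T[:3,:3]=np.array(st['tcp_rot']); T[:3,3]=st['position']
        W=T@M; return W[:3,:3],W[:3,3]
    R=np.array(c['R']); return R.T,-R.T@np.array(c['t'])
def ray(n,uv):
    c,f=K(n)
    uv=np.atleast_2d(np.array(uv,float)); d=(uv-[c['cx'],c['cy']])/f
    s=d.copy()
    for _ in range(20): s=d/(1+c['k1']*(s**2).sum(1,keepdims=True))
    return np.c_[s,np.ones(len(s))]
def onz(n,uv,z,st=None):
    R,o=pose(n,st); r=ray(n,uv)@R.T
    return o+r*((z-o[2])/r[:,2])[:,None]
def pts(n,dep,st=None):
    v,u=np.mgrid[0:420,0:560]; R,o=pose(n,st)
    r=ray(n,np.c_[u.ravel(),v.ravel()]); P=(r*dep.reshape(-1,1))@R.T+o
    P[dep.ravel()==0]=np.nan
    return P.reshape(420,560,3)
def grab(n,save=None):
    st=read_state(); im,d=viewer.grab_frame(n)
    if save: cv2.imwrite('pics/%s.png'%save,im); np.save('pics/%s.npy'%save,d)
    return im,d,st
E
python3 - <<'E'
from h import *
for n in('top','side'):
    im,d,st=grab(n,n+'0'); print(n,pose(n)[1],K(n)[0])
print(st)
E
```

```text
pics
top [ 0.37624909 -0.12138885  1.13023341] {'vertical_fov': 42.171749878197005, 'cx': 279.03883114430135, 'cy': 200.89555694901586, 'k1': 0.04288259223443351, 'R': array([[-0.01722349, -0.99950058,  0.0264942 ],
       [-0.99464195,  0.01442624, -0.10236836],
       [ 0.10193502, -0.02811538, -0.99439367]]), 't': array([-0.14479253,  0.49168445,  1.0821311 ])}
side [0.12254292 0.25102268 0.64008908] {'vertical_fov': 57.506352979946136, 'cx': 283.0815884279424, 'cy': 209.80252302067476, 'k1': -0.10756978417288006, 'R': array([[-7.16399687e-01, -6.97689941e-01, -4.84944785e-04],
       [-5.14578491e-01,  5.28846915e-01, -6.74929565e-01],
       [ 4.71148030e-01, -4.83269787e-01, -7.37882001e-01]]), 't': array([0.26323612, 0.36232042, 0.53588603])}
{'time_s': 0.05, 'joints': array([57.93781273, 21.99214768,  2.51432001, 91.64703538, -1.02607544,
       66.53296734, -2.85803649]), 'dq': array([ 0.01849216, -0.0553311 ,  0.02071203, -0.06572934,  0.04238309,
       -0.01123838, -0.03891991]), 'joint_efforts': array([ 1.82220087e-03, -4.35048723e+01,  1.02968719e+00, -2.50665450e+01,
        1.08704291e-02,  5.81660293e-03, -1.63829918e-05]), 'position': array([ 0.28925843, -0.58126256,  0.30250203]), 'tcp_rot': array([[ 8.95234080e-01,  4.45594278e-01, -1.29650444e-03],
       [ 4.45596139e-01, -8.95231223e-01,  2.26673883e-03],
       [-1.50625397e-04, -2.60697923e-03, -9.99996590e-01]]), 'wrist_force': array([ 0.09157457,  0.16287094, -0.19030291]), 'ft_torque': array([-0.02813481, -0.01443921, -0.01919268]), 'grip_force': 0.0, 'width': 1.0011479389683136}
```

View pics/top0.png

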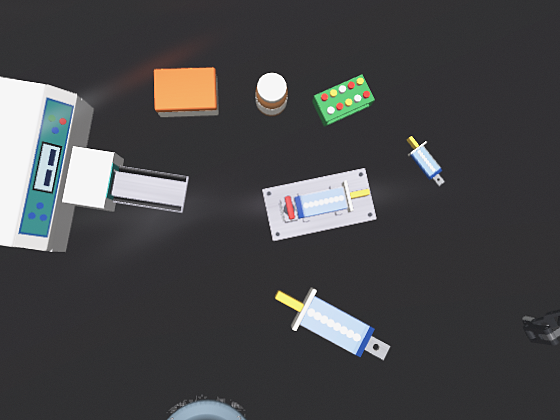

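View pics/side0.png

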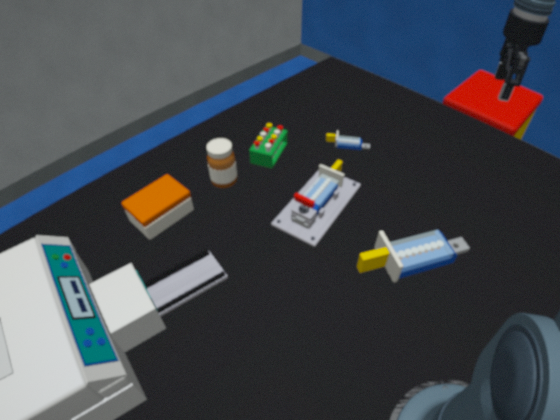

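The top view shows the block around (320,204) with its nose to the left, and the red T-bar at (290,208). The yellow fin is at (358,194). The tray runs from about (187,195) to the port at (113,180). The large and small cassettes at (335,322) and (425,160) are decoys. Now I'll measure these.

```bash
cat > m.py <<'E'
from h import *
im=cv2.imread('pics/top0.png'); d=np.load('pics/top0.npy'); P=pts('top',d)
hsv=cv2.cvtColor(im,cv2.COLOR_BGR2HSV)
def comp(m,box):
    z=np.zeros(m.shape,np.uint8); x0,y0,x1,y1=box; z[y0:y1,x0:x1]=m[y0:y1,x0:x1]; return z>0
Z=P[...,2]
def rect(m,z):
    c=max(cv2.findContours(m.astype(np.uint8),cv2.RETR_EXTERNAL,cv2.CHAIN_APPROX_NONE)[0],key=cv2.contourArea)
    h=cv2.convexHull(c)[:,0].astype(float)
    q=onz('top',h,z)[:,:2]
    r=cv2.minAreaRect((q*1000).astype(np.float32)); return r
# plate: bright pixels vs dark bench
fg=comp(im.max(2)>90,(255,160,385,245)); print('plate',rect(fg,0.008))
H,S,V=hsv[...,0],hsv[...,1],hsv[...,2]
red=comp(((H<8)|(H>172))&(S>150)&(V>90),(270,180,310,235)); print('red',rect(red,0.08),Z[red].max(), red.sum())
yel=comp((H>20)&(H<35)&(S>150)&(V>100),(345,180,380,210)); print('yel',rect(yel,0.066),np.nanmedian(Z[yel]))
tr=comp((Z>0.015)&(Z<0.06),(105,140,200,220)); print('tray',rect(tr,0.035))
teal=comp((H>80)&(H<95)&(S>100),(100,140,125,215)); print('teal',np.nanmean(P[teal],0),teal.sum())
q=P[tr]; print(np.nanpercentile(q,[2,50,98],axis=0))
bay=comp((Z>0.07)&(Z<0.095),(50,130,130,220)); print('bay',rect(bay,0.112),np.nanmedian(Z[bay]))
b2=comp((Z>0.1)&(Z<0.13),(50,130,130,220)); print('bay',rect(b2,0.112),np.nanmedian(Z[b2]))
E
python3 m.py
python3 - <<'E'
import cv2,numpy as np
im=cv2.imread('pics/top0.png')
a=cv2.resize(im[130:225,50:200],None,fx=5,fy=5,interpolation=2)
cv2.imwrite('pics/c1.png',a)
E
```

```text
plate ((483.9688720703125, -235.68096923828125), (111.09867095947266, 221.2386474609375), 10.975896835327148)
red ((463.9331359863281, -172.945556640625), (9.691139221191406, 27.217031478881836), 88.91456604003906) 0.08330415639333011 53
yel ((489.0232849121094, -293.4931335449219), (0.0, 0.0), 0.0) 0.0521246704495818
tray ((518.4613647460938, 110.22158813476562), (150.65924072265625, 113.17303466796875), 78.98202514648438)
teal [0.52862708 0.17439866 0.06985282] 139
[[0.47712321 0.03992932 0.02412747]
 [0.51867191 0.11423403 0.03015068]
 [0.56704027 0.1829482  0.04834928]]
bay ((529.582763671875, 205.50738525390625), (87.89464569091797, 169.8359375), 79.66868591308594) 0.08107523930387239
bay ((538.2534790039062, 262.96624755859375), (30.3398380279541, 170.5208740234375), 80.31306457519531) 0.11927649922472328
```

View pics/c1.png

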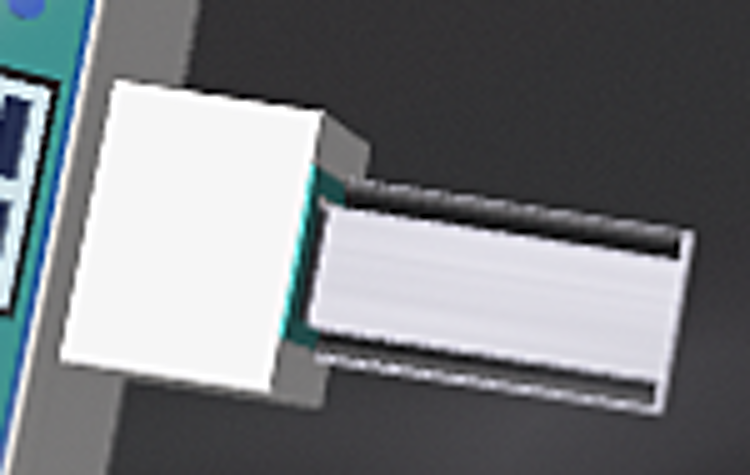

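```bash
python3 - <<'E'
from h import *
q=onz('top',np.array([[693,232],[660,412]])/5+[50,130],.030)[:,:2]; b=onz('top',np.array([[323,110],[268,392]])/5+[50,130],.082)[:,:2]
for a in(q,b): 
    v=a[0]-a[1]; print(a,a.mean(0),np.linalg.norm(v),np.degrees(np.arctan2(v[1],v[0])))
bl=onz('top',np.array([[115,82],[60,358]])/5+[50,130],.082)[:,:2]; print(bl, bl.mean(0))
d=np.load('pics/top0.npy');P=pts('top',d);Z=P[...,2]
m=np.zeros(Z.shape,bool);m[180:235,270:312]=1;m&=(Z>.072)&(Z<.09);q=P[m];print(m.sum(),cv2.minAreaRect((q[:,:2]*1000).astype(np.float32)))
m[:]=0;m[170:220,342:380]=1;m&=(Z>.055)&(Z<.085);q=P[m];print(m.sum(),cv2.minAreaRect((q[:,:2]*1000).astype(np.float32)))
print(K('wrist'))
E
```

```text
[[0.54166286 0.03022425]
 [0.46857168 0.04347005]] [0.50511727 0.03684715] 0.0742817126878533 -10.27183526784094
[[0.58314507 0.16473617]
 [0.47416733 0.18404548]] [0.5286562  0.17439082] 0.1106751877703787 -10.047718182054426
[[0.59481261 0.24357003]
 [0.48834604 0.2619721 ]] [0.54157933 0.25277107]
143 ((472.73388671875, -172.09304809570312), (45.80111312866211, 11.987459182739258), 11.17549991607666)
248 ((499.32623291015625, -308.08349609375), (60.93054962158203, 46.52811813354492), 11.637109756469727)
({'vertical_fov': 62.04889286248155, 'cx': 281.0372447172619, 'cy': 216.98698152224327, 'k1': 0.012312643251420454, 'mount': array([[ 1.41945382e-03, -9.45940793e-01, -3.24336247e-01,
         8.20980133e-02],
       [ 9.99998844e-01,  1.51927924e-03, -5.45607316e-05,
        -7.17204215e-04],
       [ 5.44368547e-04, -3.24335795e-01,  9.45941857e-01,
        -7.03070902e-02],
       [ 0.00000000e+00,  0.00000000e+00,  0.00000000e+00,
         1.00000000e+00]])}, np.float64(349.16115132759546))
```

>>> jog_arm(series=[0.02, 0.045, 0, 0, 0, -0.03, 1, 0.02, 0.045, 0, 0, 0, -0.03, 1, 0.02, 0.045, -0.005, 0, 0, -0.03, 1, 0.02, 0.045, -0.005, 0, 0, -0.03, 1, 0.02, 0.045, -0.01, 0, 0, -0.03, 1])

```text
time_s: 0.72
position: [0.3901, -0.3553, 0.2837]
tcp_rot: [[0.952, 0.306, 0.0], [0.306, -0.952, -0.0], [0.0, 0.0, -1.0]]
wrist_force: [0.7, -0.2, 0.4]
width: 0.999
grip_force: 0.0
```

>>> jog_arm(series=[0.02, 0.045, -0.01, 0, 0, -0.03, 1, 0.02, 0.045, -0.01, 0, 0, -0.03, 1, 0.02, 0.045, -0.005, 0, 0, -0.03, 1, 0.023, 0.049, -0.005, 0, 0, -0.03, 1, 0, 0, 0, 0, 0, 0, 1])

```text
time_s: 1.35
position: [0.4742, -0.167, 0.2532]
tcp_rot: [[0.98, 0.201, -0.0], [0.201, -0.98, 0.003], [0.0, -0.003, -1.0]]
wrist_force: [-0.6, -0.3, 0.4]
width: 1.005
grip_force: 0.0
```

```bash
cat > w.py <<'E'
from h import *
import sys
im,d,st=grab('wrist',sys.argv[1]); P=pts('wrist',d,st)
np.save('pics/%s_P.npy'%sys.argv[1],P)
R=st['tcp_rot']; print(st['position'],np.degrees(np.arctan2(R[1][0],R[0][0])),R[:,2],st['joints'].round(1),st['time_s'],st['wrist_force'].round(1))
def rep(lo,hi,box):
    Z=P[...,2]; m=(Z>lo)&(Z<hi)&(P[...,0]>box[0])&(P[...,0]<box[1])&(P[...,1]>box[2])&(P[...,1]<box[3])
    n,l,s,_=cv2.connectedComponentsWithStats(m.astype(np.uint8))
    for i in range(1,n):
        if s[i,4]>150: q=P[l==i]; print(s[i,:],(np.array(cv2.minAreaRect((q[:,:2]*1000).astype(np.float32))[0])).round(1),cv2.minAreaRect((q[:,:2]*1000).astype(np.float32))[1:],np.median(q[:,2]).round(4))
a=[float(x) for x in sys.argv[2:]]
for i in range(0,len(a),6): rep(a[i],a[i+1],a[i+2:i+6]); print()
E
python3 w.py w1 0.074 0.09 0.42 0.52 -0.22 -0.12
```

```text
[ 0.47419683 -0.16697602  0.25321471] 11.583594475731228 [-3.67152627e-04  2.80359311e-03 -9.99996003e-01] [ 26.4   9.9 -12.6 113.8   2.4  56.6 -65.8] 1.35 [-0.6 -0.3  0.4]
[280 185  17  60 944] [ 473.7 -171.5] ((45.167930603027344, 11.86504077911377), 11.618002891540527) 0.0799
```

View pics/w1.png

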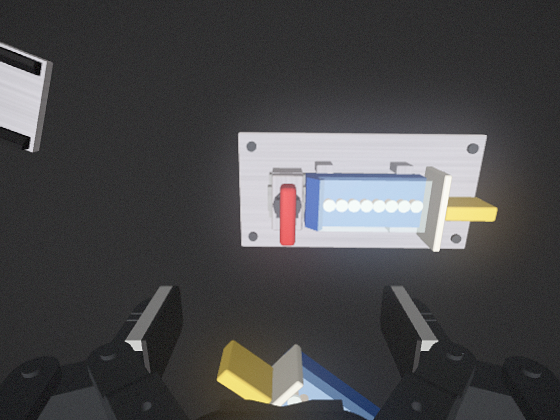

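The wrist view shows the T-bar at (288,215), with the cassette's body and fin to its right. The wrist and top measurements agree, so I'm descending to grip the bar.

>>> jog_arm(series=[-0.001, -0.005, -0.05, 0, 0, 0, 1, 0, 0, -0.05, 0, 0, 0, 0, 0, 0, -0.019, 0, 0, 0, 0, 0, 0, 0, 0, 0, 0, 0, 0, 0, 0, 0, 0, 0, -0.3], newtons=60)

```text
time_s: 2.02
position: [0.4721, -0.1791, 0.1358]
tcp_rot: [[0.982, 0.189, 0.002], [0.189, -0.982, -0.001], [0.001, 0.001, -1.0]]
wrist_force: [-0.7, 1.0, 0.8]
width: 0.351
grip_force: 0.0
```

>>> jog_arm(series=[0, 0, 0, 0, 0, 0, -1, 0, 0, 0, 0, 0, 0, -1, 0, 0, 0, 0, 0, 0, -1, 0, 0, 0, 0, 0, 0, -1])

```text
time_s: 2.52
position: [0.4714, -0.1728, 0.1366]
tcp_rot: [[0.981, 0.194, -0.003], [0.194, -0.981, 0.006], [-0.002, -0.006, -1.0]]
wrist_force: [-3.9, 10.0, 9.5]
width: 0.124
grip_force: 61.7
```

>>> jog_arm(series=[0, 0.005, 0.004, 0, 0, 0, -1, 0, 0, 0.004, 0, 0, 0, -1, 0, 0, 0.004, 0, 0, 0, -1, 0, 0, 0, 0, 0, 0, -1])

```text
time_s: 3.02
position: [0.4712, -0.1722, 0.1465]
tcp_rot: [[0.982, 0.191, -0.001], [0.191, -0.982, 0.001], [-0.001, -0.001, -1.0]]
wrist_force: [0.3, 3.6, -8.0]
width: 0.119
grip_force: 59.2
```

>>> jog_arm(series=[0, 0, 0.0015, 0, 0, 0, -1, 0, 0, 0, 0, 0, 0.12, -1, 0, 0, 0, 0, 0, 0.15, -1, 0, 0, 0, 0, 0, 0.15, -1])

```text
time_s: 3.52
position: [0.4717, -0.1733, 0.1481]
tcp_rot: [[0.816, 0.578, 0.0], [0.578, -0.816, -0.0], [0.0, 0.0, -1.0]]
wrist_force: [2.0, 3.2, -9.3]
width: 0.118
grip_force: 59.2
```

```bash
python3 -c "
from h import *
s=read_state();print(s['position'],s['wrist_force'],s['ft_torque'],s['joints'],np.degrees(np.arctan2(s['tcp_rot'][1][0],s['tcp_rot'][0][0])))"
```

```text
[ 0.47169599 -0.17329876  0.14813435] [ 1.97338555  3.18907123 -9.32037687] [ 0.4993297  -0.34476194  0.0352882 ] [ 29.58359651  19.03751322 -15.89039289 117.83021704   7.39716497
  44.02726728 -45.49574476] 35.31342871029006
```

>>> jog_arm(series=[0, 0, 0, 0, 0, 0.15, -1, 0, 0, 0, 0, 0, 0.15, -1, 0, 0, 0, 0, 0, 0.15, -1, 0, 0, 0, 0, 0, 0.15, -1, 0, 0, 0, 0, 0, 0.15, -1])

```text
time_s: 4.15
position: [0.4734, -0.1745, 0.1489]
tcp_rot: [[0.204, 0.979, 0.005], [0.979, -0.204, -0.002], [-0.001, 0.005, -1.0]]
wrist_force: [4.1, 1.5, -9.7]
width: 0.123
grip_force: 59.2
```

>>> jog_arm(series=[0, 0, 0, 0, 0, 0.15, -1, 0, 0, 0, 0, 0, 0.15, -1, 0, 0, 0, 0, 0, 0.1, -1, 0, 0, 0, 0, 0, 0, -1])

```text
time_s: 4.65
position: [0.4745, -0.1745, 0.1493]
tcp_rot: [[-0.189, 0.982, 0.008], [0.982, 0.189, -0.002], [-0.003, 0.007, -1.0]]
wrist_force: [6.0, 0.9, -9.7]
width: 0.122
grip_force: 59.2
```

>>> jog_arm(series=[0, 0, -0.002, 0, 0, 0, -1, 0, 0, 0, 0, 0, 0, 0.3, 0, 0, 0, 0, 0, 0, 1, 0, 0, 0, 0, 0, 0, 1, 0, 0, 0, 0, 0, 0, 1])

```text
time_s: 5.28
position: [0.4716, -0.1733, 0.1467]
tcp_rot: [[-0.19, 0.982, 0.0], [0.982, 0.19, -0.001], [-0.001, 0.0, -1.0]]
wrist_force: [0.8, -0.7, -0.5]
width: 0.956
grip_force: 0.0
```

>>> jog_arm(series=[0, 0, 0.05, 0, 0, 0, 1, 0.006, -0.034, 0.05, 0, 0, 0, 1, 0.007, -0.035, 0, 0, 0, 0, 1, 0, 0, 0, 0, 0, 0, 1, 0, 0, 0, 0, 0, 0, 1])

```text
time_s: 5.9
position: [0.4841, -0.2411, 0.2458]
tcp_rot: [[-0.19, 0.982, -0.001], [0.982, 0.19, 0.001], [0.002, -0.001, -1.0]]
wrist_force: [-0.6, 0.6, 0.2]
width: 1.0
grip_force: 0.0
```

```bash
python3 w.py w2 0.082 0.098 0.42 0.52 -0.22 -0.12  0.045 0.056 0.4 0.6 -0.4 -0.1
```

```text
[ 0.48410911 -0.24107522  0.24575588] 100.95986518906665 [-0.00140615  0.00133113 -0.99999813] [ 46.8  16.2 -28.2 108.6   8.9  57.5  25.7] 5.9 [-0.6  0.6  0.2]
[ 279   81   19   75 1369] [ 473.2 -170.9] ((11.510866165161133, 45.33221435546875), 10.935169219970703) 0.0887

[ 249  145   75  121 6347] [ 485.9 -239.2] ((61.769466400146484, 96.72152709960938), 11.555727005004883) 0.0482
```

View pics/w2.png

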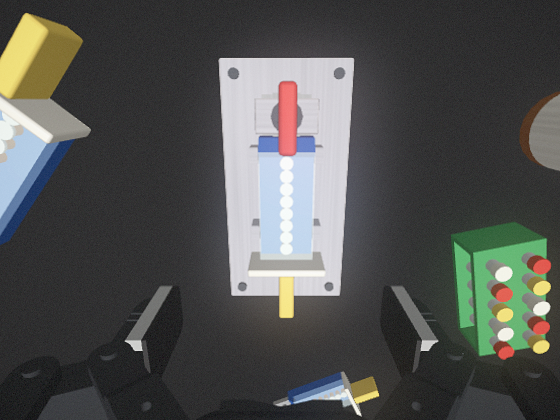

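The plunger is latched, with the bar turned at (288,118) and its top at 89 mm. The cassette's body is centred at x≈287 px. Now I'll grip the body.

>>> jog_arm(series=[0.003, -0.006, -0.045, 0, 0, 0, 1, 0, 0, -0.05, 0, 0, 0, 1, 0, 0, -0.04, 0, 0, 0, 1, 0, 0, -0.009, 0, 0, 0, 0.6, 0, 0, 0, 0, 0, 0, 0.4], newtons=50)

```text
time_s: 6.58
position: [0.4878, -0.2468, 0.1023]
tcp_rot: [[-0.192, 0.981, -0.001], [0.981, 0.192, 0.001], [0.001, -0.0, -1.0]]
wrist_force: [-0.1, -0.3, 0.0]
width: 0.698
grip_force: 0.0
```

>>> jog_arm(series=[0, 0, 0, 0, 0, 0, 0.2, 0, 0, 0, 0, 0, 0, -0.2, 0, 0, 0, 0, 0, 0, -0.4, 0, 0, 0, 0, 0, 0, -0.6])

```text
time_s: 7.08
position: [0.4895, -0.2485, 0.1047]
tcp_rot: [[-0.19, 0.982, 0.004], [0.982, 0.19, -0.002], [-0.003, 0.003, -1.0]]
wrist_force: [-0.1, 0.3, 7.6]
width: 0.506
grip_force: 52.7
```

>>> jog_arm(series=[0, 0, 0.0015, 0, 0, 0, -0.6, 0.002, -0.01, 0.0005, 0, 0, 0, -0.6, 0.002, -0.01, 0, 0, 0, 0, -0.6, 0.002, -0.01, 0, 0, 0, 0, -0.6, 0.002, -0.011, 0, 0, 0, 0, -0.6])

```text
time_s: 7.7
position: [0.4962, -0.2893, 0.1047]
tcp_rot: [[-0.19, 0.982, 0.0], [0.982, 0.19, 0.001], [0.001, 0.001, -1.0]]
wrist_force: [-0.4, 2.7, 6.1]
width: 0.502
grip_force: 52.5
```

>>> jog_arm(series=[0, 0, 0, 0, 0, 0, -0.6, 0, 0, 0.02, 0, 0, 0, -0.6, 0, 0, 0.05, 0, 0, 0, -0.6, 0, 0, 0.04, 0, 0, 0, -0.6, 0, 0, 0, 0, 0, 0, -0.6])

```text
time_s: 8.32
position: [0.4971, -0.2903, 0.2185]
tcp_rot: [[-0.19, 0.982, 0.005], [0.982, 0.19, -0.005], [-0.006, 0.004, -1.0]]
wrist_force: [-0.3, -0.2, -2.8]
width: 0.5
grip_force: 53.1
```

```bash
python3 w.py w3 0.03 0.06 0.4 0.6 -0.4 -0.1 0.082 0.098 0.42 0.52 -0.22 -0.12 0.12 0.19 0.4 0.6 -0.4 -0.1 
```

```text
[ 0.49708199 -0.29026472  0.21846314] 100.9242966221208 [ 0.00531458 -0.00481861 -0.99997427] [ 48.7  21.5 -26.8 105.4  11.7  55.4  27.7] 8.325 [-0.3 -0.2 -2.8]
[ 242    9   28   48 1288] [ 457.4 -174.3] ((17.516437530517578, 25.966285705566406), 11.582852363586426) 0.0429
[ 293    9   27   48 1244] [ 488.2 -168.2] ((16.857589721679688, 26.07063102722168), 11.504047393798828) 0.0429

[ 268    0   25   67 1558] [ 474.1 -178.7] ((12.035967826843262, 30.42668914794922), 11.904149055480957) 0.0887

[  178    69   205   337 36030] [ 490.8 -263.4] ((70.72356414794922, 133.3483123779297), 10.82661247253418) 0.1607
```

View pics/w3.png

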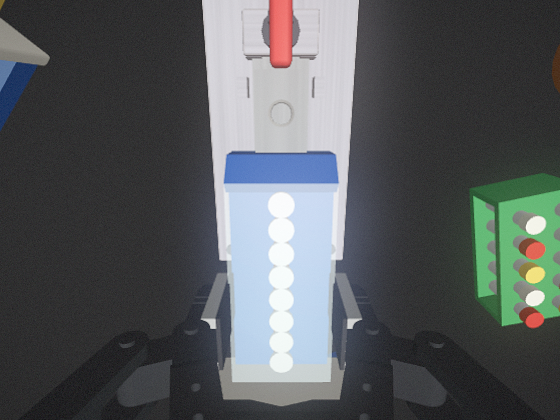

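The cassette is held level with the bar still latched and the tongue at (281,115). Now I'll measure the cassette in the tool frame and work out the move to the tray.

```bash
cat > c.py <<'E'
from h import *
import sys
st=read_state(); P=np.load('pics/%s_P.npy'%sys.argv[1]); R=st['tcp_rot']; L=(P-st['position'])@R  # tool frame
def box(m,n):
    q=L[m]; r=cv2.minAreaRect((q[:,:2]*1000).astype(np.float32)); print(n,m.sum(),r,'zmed',np.median(q[:,2]), np.percentile(q[:,:2],[1,99],axis=0).round(4).tolist())
l=L[...,2]; v=np.zeros(l.shape,bool); v[:385,215:350]=1
box(v&(l>.0525)&(l<.062)&(abs(L[...,1])<.03)&(L[...,0]<0.07),'cover')
box(v&(l>.072)&(l<.081)&(abs(L[...,1])<.02),'tongue')
q=L[v&(l>.0525)&(l<.062)&(abs(L[...,1])<.018)&(L[...,0]>0)]; A=np.c_[q[:,:2],np.ones(len(q))]; print('plane',np.linalg.lstsq(A,q[:,2],rcond=None)[0])
q=L[v&(l>.072)&(l<.081)&(abs(L[...,1])<.02)]; A=np.c_[q[:,:2],np.ones(len(q))]; print('plane',np.linalg.lstsq(A,q[:,2],rcond=None)[0])
E
python3 c.py w3; python3 -c "
import numpy as np
P=np.load('pics/w3_P.npy')
print(P[[60,90,140,160,175,200,230],265]); print(P[200,[225,230,240,281,320,330,336]])"
```

```text
cover 21004 ((8.908977508544922, -0.040618896484375), (59.15185546875, 97.18286895751953), 89.74398040771484) zmed 0.05547659270330399 [[-0.0384, -0.0243], [0.0553, 0.0246]]
tongue 4105 ((76.93924713134766, 0.02028656005859375), (39.653263092041016, 32.93518829345703), 89.92949676513672) zmed 0.07920140569092624 [[0.0607, -0.0112], [0.0933, 0.0111]]
plane [0.08320332 0.00079573 0.05383755]
plane [0.06761998 0.00250524 0.07388415]
[[ 0.46480359 -0.18707493  0.01999781]
 [ 0.4731521  -0.20714929  0.13715974]
 [ 0.47665826 -0.22677336  0.13721361]
 [ 0.47826537 -0.2328581   0.14998813]
 [ 0.47933453 -0.23740077  0.15630666]
 [ 0.48106668 -0.24659188  0.15848741]
 [ 0.48325891 -0.25884013  0.15851719]]
[[ 0.46586849 -0.24958046  0.15833568]
 [ 0.46780041 -0.24909492  0.15870698]
 [ 0.47157687 -0.24841857  0.15852318]
 [ 0.48717595 -0.24556368  0.15797298]
 [ 0.50211093 -0.24276599  0.15766816]
 [ 0.50561446 -0.2416132   0.15925409]
 [ 0.50802363 -0.24134081  0.15860903]]
```

>>> jog_arm(series=[0.001, 0.02, 0, 0, 0, -0.02, -0.6, 0.0015, 0.04, 0, 0, 0, -0.04, -0.6, 0.0015, 0.045, 0, 0, 0, -0.045, -0.6, 0.002, 0.045, 0, 0, 0, -0.045, -0.6, 0.002, 0.045, 0, 0, 0, -0.045, -0.6], newtons=70)

```text
time_s: 9.0
position: [0.5014, -0.0928, 0.2122]
tcp_rot: [[0.006, 1.0, -0.005], [1.0, -0.006, 0.0], [0.0, -0.005, -1.0]]
wrist_force: [0.9, -0.0, -1.2]
width: 0.496
grip_force: 77.1
```

>>> jog_arm(series=[0.002, 0.045, 0, 0, 0, -0.045, -0.6, 0.002, 0.045, 0, 0, 0, -0.045, -0.6, 0.002, 0.04, -0.015, 0, 0, -0.04, -0.6, 0.001, 0.03, -0.02, 0, 0, -0.03, -0.6, 0.0005, 0.009, -0.015, 0, 0, -0.01, -0.6])

```text
time_s: 9.62
position: [0.5085, 0.0774, 0.1617]
tcp_rot: [[0.169, 0.986, -0.005], [0.986, -0.169, 0.0], [-0.001, -0.005, -1.0]]
wrist_force: [-0.7, 0.0, -1.2]
width: 0.497
grip_force: 77.1
```

>>> jog_arm(series=[0, 0, 0, 0, 0, 0, -0.6, 0, 0, 0, 0, 0, 0, -0.6])

```text
time_s: 9.88
position: [0.5105, 0.0739, 0.1637]
tcp_rot: [[0.174, 0.985, -0.002], [0.985, -0.174, -0.001], [-0.001, -0.002, -1.0]]
wrist_force: [1.0, -0.4, -0.6]
width: 0.495
grip_force: 77.1
```

```bash
python3 w.py w4 0.02 0.034 0.45 0.6 0 0.2; python3 c.py w4
```

```text
[0.51050905 0.07385767 0.16368743] 79.97870928891459 [-2.03423638e-03 -9.79949121e-04 -9.99997451e-01] [ 15.8  21.4 -32.8 114.9  15.4  48.1 -35.6] 9.875 [ 1.  -0.4 -0.6]
[ 239   50   99  102 5094] [526.4 152.7] ((52.843292236328125, 52.432193756103516), 80.23518371582031) 0.0303
[271 103  21  21 339] [521.6 147.8] ((10.752158164978027, 11.225289344787598), 79.58109283447266) 0.0302

cover 22507 ((8.365547180175781, -1.4611434936523438), (95.23809051513672, 56.68269348144531), 0.12049008905887604) zmed 0.05805187134672495 [[-0.0379, -0.0256], [0.0531, 0.0218]]
tongue 1152 ((89.16129302978516, 0.043773651123046875), (39.69252014160156, 56.805686950683594), 89.94876098632812) zmed 0.08064530552219071 [[0.0611, -0.0194], [0.1172, 0.0193]]
plane [0.06486901 0.00489118 0.05725415]
plane [ 0.02942313 -0.01597025  0.0774842 ]
```

View pics/w4.png

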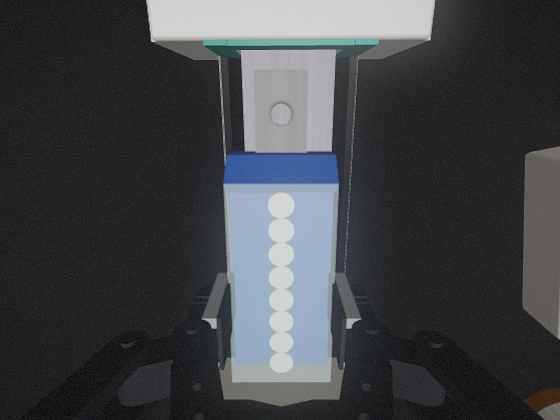

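```bash
python3 - <<'E'
from h import *
st=read_state(); print(st['position'])
P=np.load('pics/w4_P.npy'); L=(P-st['position'])@st['tcp_rot']; Z=P[...,2]
for r in (55,60,64,90,110,140):
    m=(Z[r]>.027)&(Z[r]<.033)&(abs(L[r,:,1])<.05); y=L[r,m,1]; x=L[r,m,0]
    t=(Z[r]>.0365)&(Z[r]<.041)&(abs(L[r,:,1])<.05)
    c=(Z[r]>.07)&(Z[r]<.09)&(abs(L[r,:,1])<.02)
    print(r,x.mean().round(4),'tray',y.min().round(4),y.max().round(4),'rails',np.sort(L[r,t,1]).round(3)[[0,-1]] if t.any() else '', 'tongue', (L[r,c,1].min().round(4),L[r,c,1].max().round(4),Z[r][c].mean(),L[r,c,0].mean()) if c.any() else '')
im=cv2.imread('pics/w4.png'); h=cv2.cvtColor(im,cv2.COLOR_BGR2HSV); te=(h[...,0]>80)&(h[...,0]<95)&(h[...,1]>120); te[70:]=0
print('teal',L[te][:,:2].min(0),L[te][:,:2].max(0),np.median(L[te],0))
c=(abs(L[...,1])<.018)&(L[...,2]>.05)&(L[...,2]<.065); print('cover z',np.percentile(Z[c],[5,50,95]))
E
```

```text
[0.5110514  0.0737559  0.16424456]
55 0.1044 tray -0.0492 0.0497 rails [-0.024  0.026] tongue 
60 0.1019 tray -0.0354 0.0262 rails [-0.034  0.036] tongue 
64 0.1 tray -0.0356 0.038 rails [-0.034  0.036] tongue 
90 0.087 tray -0.036 0.0265 rails [-0.034  0.036] tongue (np.float64(-0.0134), np.float64(0.0082), np.float64(0.08157954805611911), np.float64(0.08602671451172395))
110 0.0765 tray -0.0357 0.0265 rails [-0.034  0.036] tongue (np.float64(-0.0131), np.float64(0.0085), np.float64(0.08158227806129457), np.float64(0.07821223598253389))
140 0.0601 tray -0.0357 0.027 rails [-0.034  0.037] tongue (np.float64(-0.0129), np.float64(0.0082), np.float64(0.0828939276432968), np.float64(0.06608672629119243))
teal [ 0.10210854 -0.03230269] [ 0.1042084  -0.02582514] [ 0.10243261 -0.03007003  0.08126297]
cover z [0.10267056 0.10608986 0.10941839]
```

```bash
python3 - <<'E'
from h import *
a=np.load('pics/w3.npy');b=np.load('pics/w4.npy')
for p in [(90,265),(140,265),(175,265),(200,265),(230,265),(260,265),(300,265),(340,265)]: print(p,a[p].round(4),b[p].round(4))
M=np.array(K('wrist')[0]['mount'])
v=[(100,265),(140,265),(200,265),(230,265),(260,265),(300,265),(340,265)]
r=ray('wrist',[(q[1],q[0]) for q in v])*np.array([b[q] for q in v])[:,None]
print((r@M[:3,:3].T+M[:3,3]).round(4))
E
```

```text
(90, 265) 0.142 0.1437
(140, 265) 0.1485 0.1499
(175, 265) 0.1341 0.1359
(200, 265) 0.1351 0.1348
(230, 265) 0.1392 0.1389
(260, 265) 0.141 0.142
(300, 265) 0.1464 0.1472
(340, 265) 0.1507 0.1515
[[ 0.0822 -0.0082  0.0819]
 [ 0.0659 -0.0085  0.0822]
 [ 0.0458 -0.0077  0.0594]
 [ 0.0334 -0.0079  0.0594]
 [ 0.0207 -0.008   0.0584]
 [ 0.0025 -0.0082  0.0577]
 [-0.0163 -0.0084  0.0558]]
```

>>> jog_arm(series=[0.003, -0.0005, -0.02, 0, 0, 0, -0.6, 0, 0, -0.02, 0, 0, 0, -0.6, 0, 0, 0, 0, 0, 0, -0.6])

```text
time_s: 10.3
position: [0.5122, 0.0738, 0.1218]
tcp_rot: [[0.174, 0.985, -0.005], [0.985, -0.174, -0.001], [-0.001, -0.005, -1.0]]
wrist_force: [-1.0, -0.3, -0.1]
width: 0.495
grip_force: 77.2
```

>>> jog_arm(series=[0, 0, -0.002, 0, 0, 0, -0.6, 0, 0, -0.002, 0, 0, 0, -0.6, 0, 0, 0, 0, 0, 0, -0.6])

```text
time_s: 10.68
position: [0.5144, 0.0747, 0.1207]
tcp_rot: [[0.173, 0.985, 0.001], [0.985, -0.173, 0.0], [0.0, 0.001, -1.0]]
wrist_force: [-0.3, -0.2, -0.7]
width: 0.49
grip_force: 77.2
```

>>> jog_arm(series=[0, 0, -0.002, 0, 0, 0, -0.6, 0, 0, -0.002, 0, 0, 0, -0.6, 0, 0, 0, 0, 0, 0, -0.6])

```text
time_s: 11.05
position: [0.5145, 0.074, 0.1171]
tcp_rot: [[0.173, 0.985, 0.001], [0.985, -0.173, -0.001], [-0.001, 0.001, -1.0]]
wrist_force: [-1.8, -2.3, 4.9]
width: 0.496
grip_force: 77.9
```

```bash
python3 - <<'E'
from h import *
im,d,st=grab('wrist','w5'); im2,_,_=grab('side','s5'); print(st['position'],st['wrist_force'],st['ft_torque'])
a=cv2.resize(im2[225:345,100:260],None,fx=3.3,fy=3.3); b=cv2.resize(im[20:260,180:400],None,fx=1.6,fy=1.6)
a=cv2.resize(a,(520,390)); b=cv2.resize(b,(280,390))
cv2.imwrite('pics/c5.png',np.hstack([a,b]))
E
```

```text
[0.51453876 0.07404319 0.11710767] [-1.82012526 -2.32563304  4.87191742] [0.05583929 0.36496224 0.14352485]
```

View pics/c5.png

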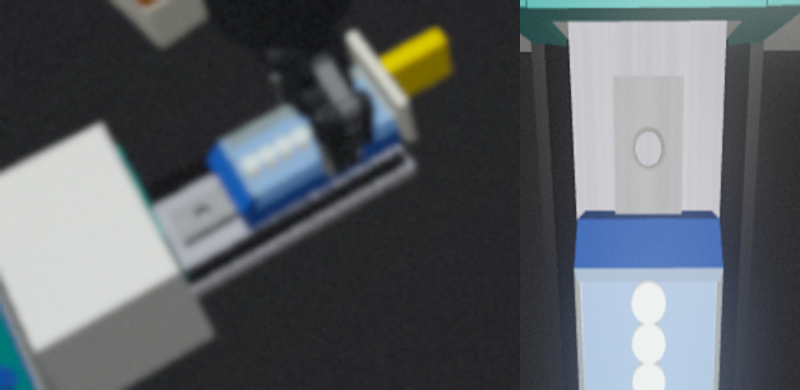

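>>> jog_arm(series=[0, 0, 0, 0, 0, 0, 0.2, 0, 0, 0, 0, 0, 0, 0.6, 0, 0, 0, 0, 0, 0, 0.8, 0, 0, 0.04, 0, 0, 0, 0.8, 0, 0, 0.03, 0, 0, 0, 0.8], newtons=40)

```text
time_s: 11.78
position: [0.5142, 0.0749, 0.1872]
tcp_rot: [[0.173, 0.985, -0.0], [0.985, -0.173, 0.0], [0.0, -0.0, -1.0]]
wrist_force: [-0.3, -0.3, 0.6]
width: 0.903
grip_force: 0.0
```

>>> jog_arm(series=[-0.006, -0.034, 0, 0, 0, 0, 0.5, -0.006, -0.034, 0, 0, 0, 0, 0.2, 0, 0, 0, 0, 0, 0, 0, 0, 0, 0, 0, 0, 0, 0])

```text
time_s: 12.28
position: [0.5022, 0.0072, 0.1864]
tcp_rot: [[0.173, 0.985, 0.0], [0.985, -0.173, 0.001], [0.001, 0.0, -1.0]]
wrist_force: [-0.7, 0.7, -0.8]
width: 0.501
grip_force: 0.0
```

```bash
python3 - <<'E'
from h import *
im,d,st=grab('wrist','w6'); im2,d2,_=grab('top','t6'); print(st['position'],st['wrist_force'],st['width'])
P=pts('wrist',d,st); h=cv2.cvtColor(im,cv2.COLOR_BGR2HSV); y=(h[...,0]>20)&(h[...,0]<35)&(h[...,1]>120)&(h[...,2]>80)&(P[...,2]>.04)&(P[...,2]<.1)
L=(P-st['position'])@st['tcp_rot']
for n in (y,):
    q=L[n]; print(n.sum(),q.min(0),q.max(0),np.median(q,0),np.median(P[n],0))
a=cv2.resize(im2[130:240,90:250],None,fx=3,fy=3); cv2.imwrite('pics/c6.png',np.hstack([cv2.resize(im,(440,330)),cv2.resize(a,(360,330))]))
E
```

```text
[0.5021815  0.00721765 0.18636203] [-0.6833759   0.69491521 -0.82817913] 0.5013084967327558
360 [-0.01571933 -0.00620103  0.1085008 ] [0.01262143 0.00547364 0.11282206] [-0.00837233 -0.00038284  0.11041638] [ 0.49983872 -0.00095533  0.07594102]
```

View pics/c6.png

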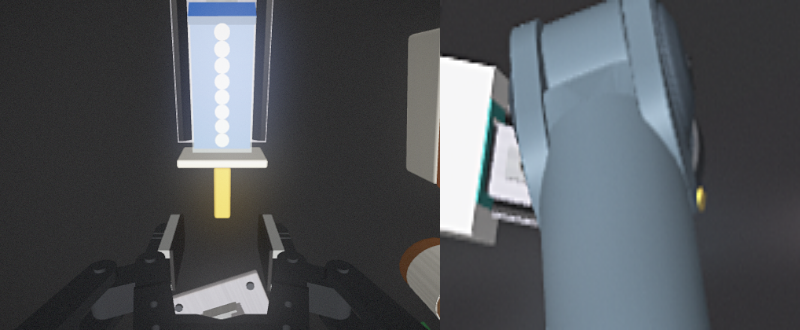

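The cassette is seated straight between the rails, and the fin is centred under the gripper at (222,190). I'll descend and grip it.

>>> jog_arm(series=[0, 0, -0.035, 0, 0, 0, 0, 0, 0, -0.03, 0, 0, 0, 0, 0, 0, 0, 0, 0, 0, -0.4, 0, 0, 0, 0, 0, 0, -1, 0, 0, 0, 0, 0, 0, -1])

```text
time_s: 13.0
position: [0.5031, 0.0069, 0.1226]
tcp_rot: [[0.173, 0.985, 0.002], [0.985, -0.173, -0.0], [0.0, 0.002, -1.0]]
wrist_force: [0.2, 0.6, -1.3]
width: 0.132
grip_force: 41.8
```

>>> jog_arm(series=[0, 0, 0, 0, 0, 0, -1, 0, 0, 0, 0, 0, 0, -1, 0.0017, 0.01, 0, 0, 0, 0, -1, 0.0035, 0.02, 0, 0, 0, 0, -1, 0, 0, 0, 0, 0, 0, -1])

```text
time_s: 13.62
position: [0.5082, 0.0388, 0.1219]
tcp_rot: [[0.171, 0.985, 0.002], [0.985, -0.171, 0.002], [0.002, 0.002, -1.0]]
wrist_force: [1.6, 1.7, 3.1]
width: 0.135
grip_force: 42.5
```

>>> jog_arm(series=[0.0026, 0.015, 0, 0, 0, 0, -1, 0.0026, 0.015, 0, 0, 0, 0, -1, 0.0026, 0.015, 0, 0, 0, 0, -1, 0, 0, 0, 0, 0, 0, -1])

```text
time_s: 14.12
position: [0.5158, 0.0802, 0.1219]
tcp_rot: [[0.174, 0.985, 0.0], [0.985, -0.174, -0.002], [-0.002, 0.001, -1.0]]
wrist_force: [0.1, -3.7, 5.1]
width: 0.13
grip_force: 42.8
```

>>> jog_arm(series=[0.0026, 0.015, 0, 0, 0, 0, -1, 0.0026, 0.015, 0, 0, 0, 0, -1, 0.001, 0.005, 0, 0, 0, 0, -1, 0, 0, 0, 0, 0, 0, -1])

```text
time_s: 14.62
position: [0.5218, 0.1149, 0.1219]
tcp_rot: [[0.174, 0.985, -0.0], [0.985, -0.174, -0.003], [-0.003, 0.0, -1.0]]
wrist_force: [-1.3, -4.9, 6.0]
width: 0.131
grip_force: 43.0
```

>>> jog_arm(series=[0.0021, 0.012, 0, 0, 0, 0, -1, 0.0017, 0.01, 0, 0, 0, 0, -1, 0.0007, 0.004, 0, 0, 0, 0, -1, 0, 0, 0, 0, 0, 0, -1])

```text
time_s: 15.12
position: [0.5263, 0.1404, 0.1219]
tcp_rot: [[0.175, 0.985, -0.0], [0.985, -0.175, -0.004], [-0.004, 0.0, -1.0]]
wrist_force: [-0.9, -4.9, 7.2]
width: 0.137
grip_force: 43.1
```

>>> jog_arm(series=[0.0005, 0.003, 0, 0, 0, 0, -1, 0.0005, 0.003, 0, 0, 0, 0, -1, 0, 0, 0, 0, 0, 0, -1])

```text
time_s: 15.5
position: [0.5274, 0.1456, 0.1219]
tcp_rot: [[0.175, 0.985, -0.0], [0.984, -0.175, -0.005], [-0.005, 0.0, -1.0]]
wrist_force: [-1.2, -7.2, 7.2]
width: 0.126
grip_force: 43.2
```

>>> jog_arm(series=[0.0005, 0.003, 0, 0, 0, 0, -1, 0, 0, 0, 0, 0, 0, -1, 0, 0, 0, 0, 0, 0, -1])

```text
time_s: 15.88
position: [0.5279, 0.1473, 0.1219]
tcp_rot: [[0.176, 0.984, -0.001], [0.984, -0.176, -0.007], [-0.007, 0.0, -1.0]]
wrist_force: [-1.8, -7.8, 8.6]
width: 0.132
grip_force: 43.4
```

>>> jog_arm(series=[0.0005, 0.003, 0, 0, 0, 0, -1, 0, 0, 0, 0, 0, 0, -1, 0, 0, 0, 0, 0, 0, -1])

```text
time_s: 16.25
position: [0.528, 0.1476, 0.1219]
tcp_rot: [[0.177, 0.984, -0.003], [0.984, -0.177, -0.011], [-0.012, -0.001, -1.0]]
wrist_force: [-3.8, -12.5, 13.5]
width: 0.135
grip_force: 44.0
```

>>> jog_arm(series=[-0.0004, -0.002, 0, 0, 0, 0, -1, 0, 0, 0, 0, 0, 0, -0.5, 0, 0, 0, 0, 0, 0, 0, 0, 0, 0, 0, 0, 0, 0.1, 0, 0, 0, 0, 0, 0, 0.1])

```text
time_s: 16.88
position: [0.5271, 0.1533, 0.1212]
tcp_rot: [[0.172, 0.985, -0.0], [0.985, -0.172, 0.001], [0.001, -0.001, -1.0]]
wrist_force: [0.2, 0.7, -0.4]
width: 0.55
grip_force: 0.0
```

>>> jog_arm(series=[0, 0, 0.05, 0, 0, 0, 0.1, 0, 0, 0.05, 0, 0, 0, 0.1, -0.006, -0.04, 0.02, 0, 0, 0, 0.1, -0.006, -0.04, 0, 0, 0, 0, 0.1, 0, 0, 0, 0, 0, 0, 0.1])

```text
time_s: 17.5
position: [0.5153, 0.0683, 0.2413]
tcp_rot: [[0.18, 0.984, -0.0], [0.984, -0.18, -0.003], [-0.003, 0.0, -1.0]]
wrist_force: [0.2, -0.1, 0.0]
width: 0.55
grip_force: 0.0
```

```bash
python3 - <<'E'
from h import *
im,d,st=grab('wrist','w7'); im2,_,_=grab('side','s7'); print(st['position'],st['time_s'],st['width'],st['wrist_force'])
P=pts('wrist',d,st); h=cv2.cvtColor(im,cv2.COLOR_BGR2HSV); y=(h[...,0]>20)&(h[...,0]<35)&(h[...,1]>120)&(h[...,2]>80)&(P[...,2]>.04)&(P[...,2]<.1)
q=P[y]; o=np.array([.5287,.1744]); r=(q[:,:2]-o)@np.array([[.985,.1736],[-.1736,.985]]); print(y.sum(),np.percentile(r,[1,50,99],axis=0),np.median(q[:,2]))
cv2.imwrite('pics/c7.png',np.hstack([cv2.resize(im,(440,330)),cv2.resize(im2[150:350,60:278],(360,330))]))
E
```

```text
[0.51528085 0.06827961 0.24126572] 17.5 0.5498195010279897 [ 0.15130203 -0.05069222  0.0475519 ]
191 [[-0.00344657 -0.04303403]
 [-0.00232901 -0.02566498]
 [ 0.00722091 -0.0045155 ]] 0.0757610327977361
```

View pics/c7.png

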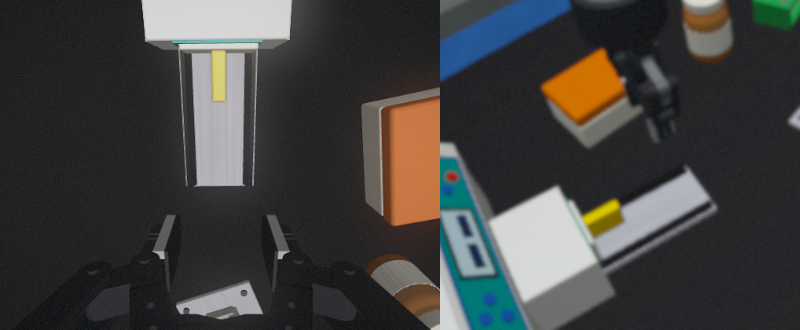

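The end plate is against the port at about (215,47), the fin's end is where it should be, and the gripper is clear. Handing in.

```bash
python3 -c "
from rig import workorder
print(workorder.job_done())"
```

```text
the job is handed in; nothing more can be done
None
```

The plunger is latched up at a quarter turn, the cassette is seated level in the reader with its end plate against the port, everything is released, and the job was handed in at about 17.6 s (no verdict was returned).

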